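# Set a straight air grinder in its bench mount and tighten the torque-limited clamp

### The job

Set up the fixed grinding station: pull the straight air grinder out of its sloping holster and press it down level into the spring clips of the green bench mount until they snap round its barrel, with the grinding stone over the small steel work rest. Then turn the black wing knob clockwise, which swings the clamp arm onto the barrel, until the knob's torque limiter has clicked once - not twice - and let go. Leave the other things on the bench where they are.

Things in the scene. Friction and masses are not known exactly. Their poses are not given: they have to be found in the camera images.
- air_grinder: Air grinder, 217 mm long, 0.3 kg, in the holster nose up at 45 deg. Origin on its axis in the ribbed sleeve between blue rings, x axis to the stone. Barrel 40 mm dia, x -84 to +56 mm; rear cap and plug to -110; octagonal bumper 44 mm across, +56 to +68 (no rolling when laid down: axis then 21 mm up); nose to +107. Mass centre x +13. Only x > +18 sticks out: grip the nose end, x about +43.
- stone_tip (a point): Middle of the end face of the pink grinding stone, 107 mm from the grinder's origin along its x axis.
- holster: Grey sheet-metal holster, foot 90 x 150 mm (y -85 to +65), fixed. Origin on the bench, 107 mm under the grinder's starting origin. Its closed square sleeve (inside 46 mm wide, 44 high, walls 3 mm) slopes up at 45 degrees to the holster's +y; the grinder comes out only along this slope, free after 130 mm. Mouth 120 mm up. Behind the bench strip, from x = 0.55 m, stand crates up to 0.27 m high.
- grinder_mount: Green bench mount, base 140 x 180 x 10 mm, fixed; origin at bench height. The grinder lies in it along the mount's y, nose to +y over a steel work rest (y 99 to 143 mm, top 65 mm up). Two pairs of spring clips at y 30 to 50 mm and -50 to -30 mm, 109 mm high, mouth 56 mm wide, neck 34 mm; fingers have room beside the barrel only between the pairs (y within 30 mm). Snapping takes 10 to 15 N.
- cradle (a point): Where the grinder's origin lies when it is fully home in the clips: x -40 mm, y 0, 85 mm up in the mount; axes as the mount's. A hand holding the grinder at its nose end would meet the clips: lay it on the bench and take it again by the middle, from above. The barrel may lie up to 5 mm off along y.
- clamp_arm (a joint): Angle of the gooseneck clamp arm against its stop collar, rad: 0 to 0.35 at the start (parked, pointing to the mount's -y), growing clockwise from above, 1.7 at its stop, where it points about to the mount's -x across the barrel. It turns with the knob and stays where it is left. The stop collar is set differently each time (up to 0.08 rad either way, not measured).
- torque_knob (a joint): Slip of the knob ahead of the clamp arm, rad: 0 until the torque limiter gives way at about 0.35 N m, as it does when the arm is hard on its stop. The torque falls from about 0.2 on and is nil at the crest, 0.39; beyond, the knob drops by itself into the notch at 0.785 (first click) and stays there when let go; let go nearer than 0.5 and it may fall back. A second click would lead to 1.57.
- knob_grip (a point): On the knob's upright axis (mount x +40, y -58 mm), 110 mm up. The x axis runs along the wing to grip: 56 mm long, 14 thick, 88 to 122 mm up, above a 47 mm round housing (top 84 mm). It turns clockwise from above with the arm, then past the click: too far for one grasp. The arm rises to 132 mm at 41 to 90 mm from the axis, on the wing's +x side before the click, 45 degrees behind after it.
- nylon_pad: White spring-loaded nylon pad, 13 mm diameter, under the end of the clamp arm, 80 mm from the knob's axis; origin at its lowest point, 103 mm above the bench when free. It rides up about 2 mm onto the barrel and presses on it with about 4 N.
- oil_can: Red pump oil can, 63 mm body, 176 mm high with its spout; origin under the edge of its body. To be left alone.
- spray_can: Spray can, 65 mm diameter, 208 mm high; origin under it. To be left alone.
- grease_tin: Round grease tin with a blue lid, 84 mm diameter, 35 mm high; origin under it. To be left alone.
- spanner: Combination spanner, 190 mm long, lying flat along its y axis; origin under its middle. To be left alone.
- gear_ring: Steel gear ring, 72 mm diameter, 18 mm high, lying flat; origin under it. To be left alone.

How it is judged:
On the way, in this order (a step that is already met when the one before it is completed fails the run):
1. the grinder lies level and fully home in both pairs of clips, with the stone over the work rest (z of air_grinder in the frame of cradle between -0.003 and 0.003 m and horizontal distance between air_grinder and cradle below 0.012 m and y of stone_tip in the frame of cradle above 0.09 m and z of stone_tip in the frame of cradle between -0.007 and 0.007 m), for 0.2 s.
2. the clamp arm lies across the barrel, pressing on it, and the torque limiter has clicked once (value of joint clamp_arm above 1.38 rad and value of joint torque_knob above 0.5 rad and contact force between nylon_pad and air_grinder above 1.5 N), for 0.1 s.
At the end, for the whole second after the job is handed in: Grinder home in both clip pairs (origin within 12 mm of the cradle point, 3 mm in height, stone end within 7 mm of level), stone at the rest's end, at rest; clamp arm across the barrel (1.38 rad or more), pad pressing on it over 1.5 N; knob in the first notch past the click (0.65 to 0.92 rad) (all of step 1 and value of joint clamp_arm above 1.38 rad and value of joint torque_knob between 0.65 and 0.92 rad and contact force between nylon_pad and air_grinder above 1.5 N and linear speed of air_grinder below 0.02 m/s); the robot touches nothing.
It fails at once if the torque limiter is taken past a second click (value of joint torque_knob above 1.25 rad).
It fails at once if another thing on the bench is disturbed (moved more than 30 mm) (distance of any of oil_can, spray_can, grease_tin, spanner, gear_ring from where it was at the start of the episode above 0.03 m).
It also fails if it takes over 72 s, if anything falls off the work surface, if the arm or the gripper's body presses on something with over 40 N, if the wrist force passes 120 N, or if a joint passes its speed limit or range.

### The arm

A 6-joint arm with a two-finger parallel gripper is mounted at the origin on a cart in front of the work surface, level with it; the furniture and walls round the work are solid. World frame = base frame: x ahead of the robot, y to its left, z up, the work surface at z = 0. Lengths are in m, angles in rad, forces in N, time in s.
With the tool pointing down it reaches from about 0.375 to 0.975 m from the base axis. Payload 3.8 kg.
Tool frame: the origin (TCP) lies midway between the tips of the shut fingers; the grasp point (between the pads) lies 19 mm behind it; z points along the fingers, y is the line along which they close (so a half turn about z gives the same grasp; the last joint's range is limited). The gripper opens to 85 mm and grips with 20 to 120 N. Pads are 22 mm wide; open, the fingers measure 114 mm over their backs; the gripper's body (76 mm by 85 mm) begins 54 mm behind the grasp point. The pads swing forward as they close: fully open they stand 13 mm farther back than shut.
Start: joints at [1.269, 0.264, 1.604, -0, 1.274, -0.037], TCP at [0.177, 0.651, 0.231] pointing down, gripper open.
Joint ranges: [-2.63, 2.63], [-0.94, 2.18], [0.31, 2.57], [-1.31, 4.45], [0, 2.66], [-2.55, 2.55]. Speed limits (rad/s): [2.57, 2.57, 3.14, 3.14, 3.14, 3.14].

### API

Orientations are given as a rotation vector (axis times angle).
In Python, from workcell import bot, read_camera, camera_info, ticket gives the robot as it stands.
- The arm moves only by the tool servo_tool, never from a script. Its argument "targets" is a list of rows, each an object of numbers: "hand": the closure, from -1 (fully open) to 1 (shut); "x", "y", "z": the shift along the tool's x, y, z as a fraction of full scale; "roll": the turn about the tool's z as a fraction of full scale. In form: [{"hand": .., "x": .., "y": .., "z": .., "roll": ..}, ...]. A call has 1 to 10 rows; each row is the pose to reach, as a shift and turn from the pose commanded when the call began, along the tool's axes at that moment, turning the shorter way round; what a row does not reach only later rows make up. Full scale, the value 1, is 50 cm for a shift and 180 degrees for a turn. A row lasts 1/12 s, in which the tool goes at most 41.7 mm and 7.16 degrees, less where a joint would pass 70% of its speed; a pose out of reach is approached as far as the arm can. A call with a number of a shift or a turn outside -1 to 1 is refused whole. A call with a gripper value outside its range is refused whole. The fingers move at their own pace and stop on an object; "grip_force" is the grip in N (left out, the last holds). Time passes only in rows, so rows that repeat a pose let the fingers close. It gives the time, the measured TCP pose, the force, the opening and the grip force at its end, in the units of the state.
- bot.read_state(): the state, without advancing time (a new reading comes with each control period).
- read_camera(name): name is "scene" or "top" or "wrist"; returns the picture (384x512x3 uint8, red, green, blue); there is no depth.
- camera_info(name): a dict with "fx", "fy", "cx", "cy" (pixels), "k1" (the pictures are not rectified: a ray, as slopes to the right and down, at radius r is drawn at 1 + k1 r^2 times it, then the intrinsics apply), "eye" and "orientation" of the camera in the world; the wrist camera has in their place "T_tool_cam" (4x4, takes a point from camera to tool coordinates, whose origin is the TCP and whose axes are the flange's). Camera axes: x right, y down, z forward; pixel columns grow to the right and rows downward; lengths in m; the calibration is good to about 2 mm. A picture is of the moment at which its call begins: read the wrist's pose just before it. camera_info takes no time and is no camera call.
- ticket.finish_job(): hands the job in; it is judged then, once.
The state is a dict: "time": time; "q": joint angles; "joint_vel": joint speeds; "joint_torque": joint torques, N m; "tool_pos": TCP position; "tcp_rot": TCP orientation; "wrist_force": force on the tool from outside, world axes, zero at the start; "torque": the same for the moment, N m; "width": opening from 0.0 (shut) to 1.0 (fully open); "grip_force": force on a finger pad.
Only numpy, scipy, OpenCV 4.12 (cv2) and the standard library are available. Lean on these libraries where they do the work, as an engineer would, in place of code of your own. Each camera call takes 0.05 s, during which the arm holds its last target. There are 200 camera calls.

## Working session

There is one attempt and no reset: what is moved stays moved. The work goes in short steps, Python scripts to look and compute and a tool call to move; the robot and the scene stay as the last step left them, time stands still between calls to the robot, and variables do not carry over. Pictures are saved under pics/ and viewed, at most 12 in all, crops included, and the job is handed in when it is done.

Besides the shell and the picture viewer there is one more tool, called after ">>>" as a command line: name --argument value ..., lists and objects as JSON in quotes. servo_tool: Moves the arm, as the interface text tells. Its arguments: {"type":"object","properties":{"targets":{"type":"array"},"grip_force":{"type":"number"}},"required":["targets"]}

```bash
mkdir -p pics
python3 - <<'E'
from workcell import bot, read_camera, camera_info
import cv2
for n in ("scene","top"):
    im=read_camera(n); cv2.imwrite(f"pics/{n}0.png",cv2.cvtColor(im,cv2.COLOR_RGB2BGR))
for n in ("scene","top","wrist"): print(n,camera_info(n))
print(bot.read_state())
E
```

```text
scene {'fx': 454.32717533042677, 'fy': 454.32717533042677, 'cx': 259.4685273088616, 'cy': 202.9008887646973, 'k1': -0.10325962517633927, 'eye': array([-0.52417095, -0.24839816,  1.34275267]), 'orientation': array([-2.05925905,  1.41744799, -0.5592975 ])}
top {'fx': 416.45582988021357, 'fy': 416.45582988021357, 'cx': 253.26461370393716, 'cy': 192.95953838226794, 'k1': -0.07547736921719324, 'eye': array([0.21072762, 0.10262596, 1.47448147]), 'orientation': array([-2.124654  ,  2.1081737 , -0.18029028])}
wrist {'fx': 275.6163200525571, 'fy': 275.6163200525571, 'cx': 256.13103439203354, 'cy': 191.478628733449, 'k1': -0.04625047899265439, 'T_tool_cam': array([[-3.15926820e-04, -9.62583756e-01, -2.70984157e-01,
         6.85014772e-02],
       [ 9.99999739e-01, -4.80385464e-04,  5.40564838e-04,
        -3.59528941e-04],
       [-6.50515782e-04, -2.70983915e-01,  9.62583656e-01,
        -1.42763430e-01],
       [ 0.00000000e+00,  0.00000000e+00,  0.00000000e+00,
         1.00000000e+00]])}
{'time': 0.1, 'q': array([ 1.26916142e+00,  2.64719458e-01,  1.60528121e+00,  1.29934154e-05,
        1.27370476e+00, -3.69050159e-02]), 'joint_vel': array([ 1.79588035e-03, -5.13937932e-04, -2.94275359e-03,  5.73583182e-04,
       -1.15913050e-03, -7.21515636e-05]), 'joint_torque': array([-2.06367558e-04, -5.16717911e+01, -3.68587518e+01, -1.33680073e-04,
        6.46358239e-03, -2.19690911e-06]), 'tool_pos': array([0.17641038, 0.65083153, 0.23003483]), 'tcp_rot': array([-0.41458065, -3.11374429,  0.00326763]), 'wrist_force': array([0.78715247, 0.05857124, 0.10520035]), 'torque': array([ 0.00891834, -0.01941755,  0.0133993 ]), 'grip_force': 0.0, 'width': 1.0031655209115025}
```

View pics/scene0.png

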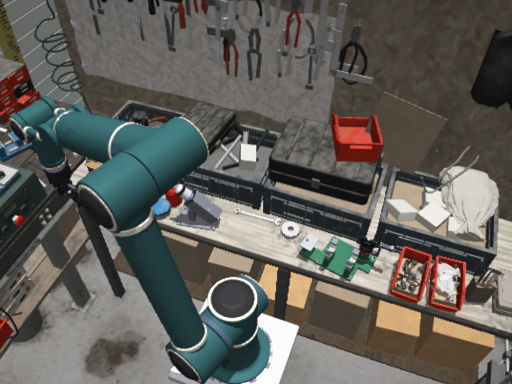

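View pics/top0.png

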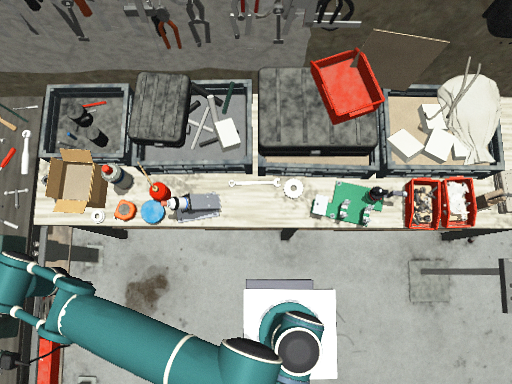

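The scene view shows the holster at (200,210) and the mount at (340,258). In the top view the holster is at (195,207), nose left (+y), and the green mount at (350,203), work rest at (318,207), and knob at about (377,194). I'll enlarge these for measuring.

```bash
cat > h.py <<'E'
import numpy as np, cv2
from scipy.spatial.transform import Rotation as R
from workcell import bot, read_camera, camera_info
def cam(n, st=None):
    c=camera_info(n)
    if n=="wrist":
        st=st or bot.read_state(); Rt=R.from_rotvec(st['tcp_rot']).as_matrix(); T=c['T_tool_cam']
        return c, Rt@T[:3,3]+st['tool_pos'], Rt@T[:3,:3]
    return c, np.array(c['eye']), R.from_rotvec(c['orientation']).as_matrix()
def ray(C,u,v):
    c,e,M=C; d=np.array([(u-c['cx'])/c['fx'],(v-c['cy'])/c['fy']]); s=d.copy()
    for _ in range(20): s=d/(1+c['k1']*(s@s))
    return M@np.array([s[0],s[1],1.])
def onz(C,u,v,z):
    d=ray(C,u,v); return C[1]+d*(z-C[1][2])/d[2]
def proj(C,p):
    c,e,M=C; q=M.T@(np.array(p)-e); s=q[:2]/q[2]; s=s*(1+c['k1']*(s@s))
    return np.array([c['cx']+c['fx']*s[0],c['cy']+c['fy']*s[1]])
def tri(C1,p1,C2,p2):
    a,b=ray(C1,*p1),ray(C2,*p2); t=np.linalg.lstsq(np.c_[a,-b],C2[1]-C1[1],rcond=None)[0]
    A,B=C1[1]+a*t[0],C2[1]+b*t[1]; return (A+B)/2,np.linalg.norm(A-B)
E
python3 - <<'E'
import cv2,numpy as np
t=cv2.imread('pics/top0.png'); s=cv2.imread('pics/scene0.png')
f=lambda im,x,y,w,h,k:cv2.resize(im[y:y+h,x:x+w],None,fx=k,fy=k,interpolation=cv2.INTER_CUBIC)
o=np.vstack([np.hstack([f(t,140,175,80,50,5),f(t,308,175,80,50,5)]),np.hstack([f(s,150,180,80,60,5),f(s,300,225,80,60,5)])])
cv2.imwrite('pics/crop1.png',o);print(o.shape)
E
```

```text
(550, 800, 3)
```

View pics/crop1.png

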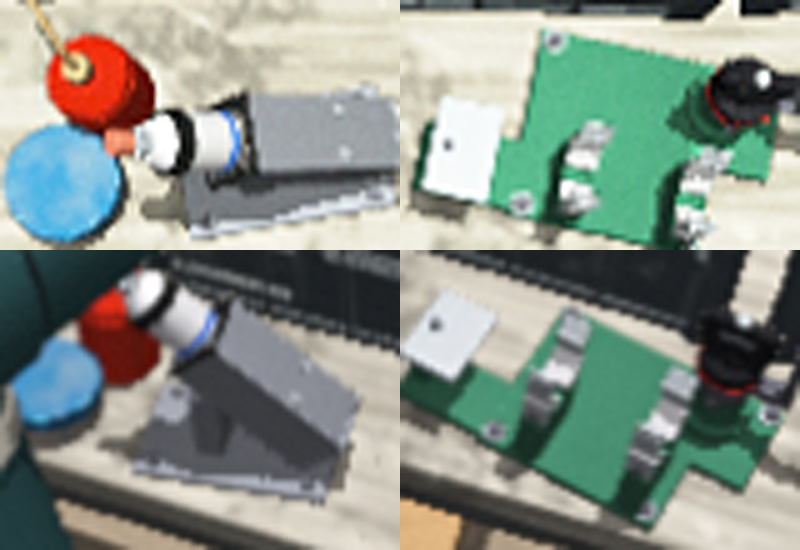

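The crops show these points, in full-image pixels:
- **Top, holster:** stone tip (161.4,203.6), bumper centre about (176,203), foot front edge (178,221)–(219,214).
- **Top, mount:** base corners about (336,181) and (384,190), knob (376,193), rest plate (394..) at about x 313–328.
- **Scene:** the same parts are visible.

I'll compute positions from these.

Run:
```python
from h import *
np.set_printoptions(precision=4,suppress=True)
T=cam('top');S=cam('scene')
t=lambda x,y:(140+x/5,175+y/5)
tm=lambda x,y:(308+(x-400)/5,175+y/5)
s=lambda x,y:(150+x/5,180+(y-250)/5)
sm=lambda x,y:(300+(x-400)/5,225+(y-250)/5)
print('tip',onz(T,*t(105,142),.183)); print('bumper mid',onz(T,*t(180,141),.151)); print('blue ring',onz(T,*t(234,140),.125))
print('foot edge',onz(T,*t(192,236),0),onz(T,*t(398,201),0))
print('foot edge scene',onz(S,*s(134,470),0),onz(S,*s(322,500),0))
print('oilcan top tri',tri(T,t(75,66),S,s(105,290)))
print('oil body', onz(T,*t(105,85),.05), 'tin',onz(T,*t(62,183),.035))
print('mount corners top far-left',onz(T,*tm(541,28),.01),'right far',onz(T,*tm(775,85),.01),'scene', onz(S,*sm(568,308),.01))
print('base screw NL', onz(T,*tm(522,203),.01),onz(S,*sm(494,429),.01))
print('screw FL', onz(T,*tm(553,41),.01))
print('rest corners',[onz(T,*tm(*p),.065)[:2] for p in((437,97),(504,112),(492,201),(423,190))],[onz(S,*sm(*p),.065)[:2] for p in((440,290),(497,320),(452,380),(400,348))])
print('knob', onz(T,*tm(745,90),.1))
```

```text
tip [0.4185 0.4165 0.183 ]
bumper mid [0.4246 0.3753 0.151 ]
blue ring [0.4298 0.3448 0.125 ]
foot edge [0.3803 0.3948 0.    ] [0.4067 0.2476 0.    ]
foot edge scene [0.3826 0.3975 0.    ] [0.4085 0.2531 0.    ]
oilcan top tri (array([0.4909, 0.4698, 0.0637]), np.float64(0.0009827155257840629))
oil body [0.4803 0.4509 0.05  ] tin [0.4128 0.4817 0.035 ]
mount corners top far-left [ 0.5336 -0.1702  0.01  ] right far [ 0.4929 -0.3378  0.01  ] scene [ 0.5333 -0.1732  0.01  ]
base screw NL [ 0.4067 -0.1533  0.01  ] [ 0.4094 -0.151   0.01  ]
screw FL [ 0.5241 -0.1786  0.01  ]
rest corners [array([ 0.4725, -0.0869]), array([ 0.4623, -0.1328]), array([ 0.4006, -0.1232]), array([ 0.4078, -0.0762])] [array([ 0.4721, -0.0866]), array([ 0.4611, -0.1319]), array([ 0.3997, -0.1167]), array([ 0.4129, -0.075 ])]
knob [ 0.472  -0.2902  0.1   ]
```

>>> servo_tool --targets '[{"hand":-1,"x":0,"y":0,"z":-0.08,"roll":0.03},{"hand":-1,"x":-0.632,"y":-0.406,"z":-0.1,"roll":0.362},{"hand":-1,"x":-0.632,"y":-0.406,"z":-0.1,"roll":0.362},{"hand":-1,"x":-0.632,"y":-0.406,"z":-0.1,"roll":0.362},{"hand":-1,"x":-0.632,"y":-0.406,"z":-0.1,"roll":0.362},{"hand":-1,"x":-0.632,"y":-0.406,"z":-0.1,"roll":0.362},{"hand":-1,"x":-0.632,"y":-0.406,"z":-0.1,"roll":0.362},{"hand":-1,"x":-0.632,"y":-0.406,"z":-0.1,"roll":0.362},{"hand":-1,"x":-0.632,"y":-0.406,"z":-0.1,"roll":0.362},{"hand":-1,"x":-0.632,"y":-0.406,"z":-0.1,"roll":0.362}]'

```text
time: 0.93
tool_pos: [0.4287, 0.3715, 0.2809]
tcp_rot: [-2.033, -2.395, 0.001]
wrist_force: [0.6, 0.1, -0.3]
width: 1.0
grip_force: 0.0
```

>>> servo_tool --targets '[{"hand":-1,"x":0,"y":0,"z":0,"roll":0},{"hand":-1,"x":0,"y":0,"z":0,"roll":0},{"hand":-1,"x":0,"y":0,"z":0,"roll":0}]'

```text
time: 1.18
tool_pos: [0.4278, 0.3733, 0.2808]
tcp_rot: [-2.027, -2.399, 0.001]
wrist_force: [0.0, -0.1, -0.1]
width: 1.006
grip_force: 0.0
```

Run:
```python
from h import *
np.set_printoptions(precision=4,suppress=True)
st=bot.read_state(); im=read_camera('wrist'); np.save('w1.npy',[st['tool_pos'],st['tcp_rot']])
cv2.imwrite('pics/w1.png',cv2.cvtColor(im,cv2.COLOR_RGB2BGR))
t=cv2.cvtColor(read_camera('top'),cv2.COLOR_RGB2BGR); cv2.imwrite('pics/top1.png',t)
M=R.from_rotvec(st['tcp_rot']).as_matrix(); print(st['time'],st['tool_pos'],M,st['q'],st['wrist_force'],st['joint_vel'])
C=cam('wrist',st); print(proj(C,(.434,.341,.107)),proj(C,(.4211,.4155,.1827)))
```

```text
1.1833 [0.4278 0.3733 0.2808] [[-0.1673  0.9859 -0.0011]
 [ 0.9859  0.1673  0.0001]
 [ 0.0003 -0.0011 -1.    ]] [0.6731 0.0344 1.7747 0.0008 1.3334 0.5048] [ 0.0041 -0.1452 -0.1022] [ 0.0332  0.001  -0.0028  0.0007  0.0026  0.0013]
[256.8636 201.2691] [256.7405 144.7616]
```

View pics/w1.png

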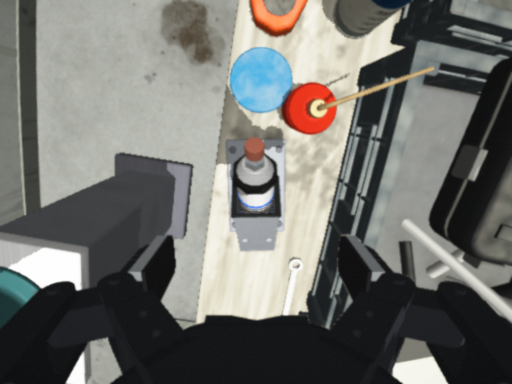

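The wrist view shows the stone tip at (255,145), where I predicted (257,145). The sleeve is centred at u≈256, the oil can is at (310,108) and clear, and the tin is at (261,80). I'll descend and grip.

>>> servo_tool --targets '[{"hand":-1,"x":0,"y":-0.001,"z":0.08,"roll":0},{"hand":-1,"x":0,"y":-0.001,"z":0.16,"roll":0},{"hand":-1,"x":0,"y":-0.001,"z":0.22,"roll":0},{"hand":-1,"x":0,"y":-0.001,"z":0.28,"roll":0},{"hand":-1,"x":0,"y":-0.001,"z":0.32,"roll":0},{"hand":-1,"x":0,"y":-0.001,"z":0.32,"roll":0},{"hand":-1,"x":0,"y":-0.001,"z":0.32,"roll":0}]'

```text
time: 1.87
tool_pos: [0.4256, 0.3737, 0.1199]
tcp_rot: [-2.023, -2.403, 0.005]
wrist_force: [0.1, 0.2, 0.5]
width: 0.999
grip_force: 0.0
```

>>> servo_tool --targets '[{"hand":1,"x":0,"y":0,"z":0,"roll":0},{"hand":1,"x":0,"y":0,"z":0,"roll":0},{"hand":1,"x":0,"y":0,"z":0,"roll":0},{"hand":1,"x":0,"y":0,"z":0,"roll":0},{"hand":1,"x":0,"y":0,"z":0,"roll":0},{"hand":1,"x":0,"y":0,"z":0,"roll":0},{"hand":1,"x":0,"y":0,"z":0,"roll":0},{"hand":1,"x":0,"y":0,"z":0,"roll":0}]' --grip_force 80

```text
time: 2.53
tool_pos: [0.4285, 0.3745, 0.1237]
tcp_rot: [2.027, 2.4, 0.006]
wrist_force: [-2.2, -0.2, 5.2]
width: 0.495
grip_force: 79.9
```

>>> servo_tool --targets '[{"hand":1,"x":0.01,"y":0,"z":-0.01,"roll":0},{"hand":1,"x":0.02,"y":0,"z":-0.02,"roll":0},{"hand":1,"x":0.03,"y":0,"z":-0.03,"roll":0},{"hand":1,"x":0.04,"y":0,"z":-0.04,"roll":0}]'

```text
time: 2.87
tool_pos: [0.424, 0.393, 0.1415]
tcp_rot: [2.026, 2.401, -0.002]
wrist_force: [-0.4, -1.8, -1.8]
width: 0.495
grip_force: 81.1
```

>>> servo_tool --targets '[{"hand":1,"x":0.02,"y":0,"z":-0.02,"roll":0},{"hand":1,"x":0.04,"y":0,"z":-0.04,"roll":0},{"hand":1,"x":0.06,"y":0,"z":-0.06,"roll":0},{"hand":1,"x":0.08,"y":0,"z":-0.08,"roll":0}]'

```text
time: 3.2
tool_pos: [0.4174, 0.4341, 0.1828]
tcp_rot: [-2.026, -2.401, -0.002]
wrist_force: [0.1, -1.7, -2.6]
width: 0.495
grip_force: 81.1
```

>>> servo_tool --targets '[{"hand":1,"x":0.02,"y":0,"z":-0.02,"roll":0},{"hand":1,"x":0.04,"y":0,"z":-0.04,"roll":0},{"hand":1,"x":0.06,"y":0,"z":-0.06,"roll":0},{"hand":1,"x":0.08,"y":0,"z":-0.08,"roll":0}]'

```text
time: 3.53
tool_pos: [0.4104, 0.4734, 0.2224]
tcp_rot: [-2.026, -2.401, -0.001]
wrist_force: [0.5, -0.4, -3.4]
width: 0.49
grip_force: 81.0
```

Run:
```python
from h import *
np.set_printoptions(precision=3,suppress=True)
T=cam('top');S=cam('scene')
for n,u,v in (('spL',230,183),('spR',279,182),('gear',293,188),('gearnear',293,198)): print(n,onz(T,u,v,.009))
im=cv2.imread('pics/top0.png'); print([ (v,im[v,250].tolist()) for v in range(214,236,2)]); print(onz(T,250,226,0))
```

```text
spL [0.523 0.212 0.009]
spR [0.527 0.036 0.009]
gear [ 0.506 -0.014  0.009]
gearnear [ 0.469 -0.014  0.009]
[(214, [202, 225, 227]), (216, [196, 217, 222]), (218, [201, 223, 226]), (220, [198, 222, 224]), (222, [206, 228, 231]), (224, [216, 233, 235]), (226, [210, 230, 233]), (228, [54, 67, 83]), (230, [138, 141, 140]), (232, [179, 182, 182]), (234, [177, 186, 181])]
[0.369 0.139 0.   ]
```

>>> servo_tool --targets '[{"hand":1,"x":0,"y":0,"z":-0.08,"roll":0.03},{"hand":1,"x":0,"y":0,"z":-0.16,"roll":0.06},{"hand":1,"x":0,"y":0,"z":-0.2,"roll":0.09},{"hand":1,"x":0,"y":0,"z":-0.2,"roll":0.127},{"hand":1,"x":0,"y":0,"z":-0.2,"roll":0.127},{"hand":1,"x":0,"y":0,"z":-0.2,"roll":0.127}]'

```text
time: 4.03
tool_pos: [0.4105, 0.4723, 0.3215]
tcp_rot: [-2.459, -1.956, 0.0]
wrist_force: [0.3, -0.6, -3.3]
width: 0.492
grip_force: 81.8
```

>>> servo_tool --targets '[{"hand":1,"x":-0.08,"y":0.024,"z":0,"roll":0},{"hand":1,"x":-0.718,"y":0.216,"z":0,"roll":0},{"hand":1,"x":-0.718,"y":0.216,"z":0,"roll":0},{"hand":1,"x":-0.718,"y":0.216,"z":0,"roll":0},{"hand":1,"x":-0.718,"y":0.216,"z":0,"roll":0},{"hand":1,"x":-0.718,"y":0.216,"z":0,"roll":0},{"hand":1,"x":-0.718,"y":0.216,"z":0,"roll":0},{"hand":1,"x":-0.718,"y":0.216,"z":0,"roll":0},{"hand":1,"x":-0.718,"y":0.216,"z":0,"roll":0},{"hand":1,"x":-0.718,"y":0.216,"z":0,"roll":0}]'

```text
time: 4.87
tool_pos: [0.4333, 0.0907, 0.3198]
tcp_rot: [2.464, 1.944, -0.008]
wrist_force: [0.7, 1.3, -2.8]
width: 0.499
grip_force: 82.1
```

>>> servo_tool --targets '[{"hand":1,"x":0,"y":0,"z":0.04,"roll":0},{"hand":1,"x":0,"y":0,"z":0.12,"roll":0},{"hand":1,"x":0,"y":0,"z":0.2,"roll":0},{"hand":1,"x":0,"y":0,"z":0.27,"roll":0},{"hand":1,"x":0,"y":0,"z":0.33,"roll":0},{"hand":1,"x":0,"y":0,"z":0.37,"roll":0},{"hand":1,"x":0,"y":0,"z":0.37,"roll":0},{"hand":1,"x":0,"y":0,"z":0.37,"roll":0}]'

```text
time: 5.53
tool_pos: [0.4318, 0.0976, 0.1342]
tcp_rot: [-2.458, -1.952, 0.008]
wrist_force: [-0.1, -0.5, -1.9]
width: 0.494
grip_force: 82.1
```

Run:
```python
from h import *
np.set_printoptions(precision=3,suppress=True)
st=bot.read_state()
for n in('scene','wrist'):
    im=cv2.cvtColor(read_camera(n),cv2.COLOR_RGB2BGR); cv2.imwrite(f'pics/{n}2.png',im)
    if n=='scene': a=cv2.resize(im[150:300,170:330],None,fx=2.5,fy=2.5)
    else: b=cv2.resize(im,(400,300))
b=cv2.copyMakeBorder(b,0,75,0,0,0); cv2.imwrite('pics/c2.png',np.hstack([a,b]))
print(st['time'],st['tool_pos'],st['q'],st['wrist_force'])
```

```text
5.5333 [0.432 0.098 0.134] [ 0.166 -0.095  2.179  0.     1.063  0.394] [-0.066 -0.46  -1.911]
```

View pics/c2.png

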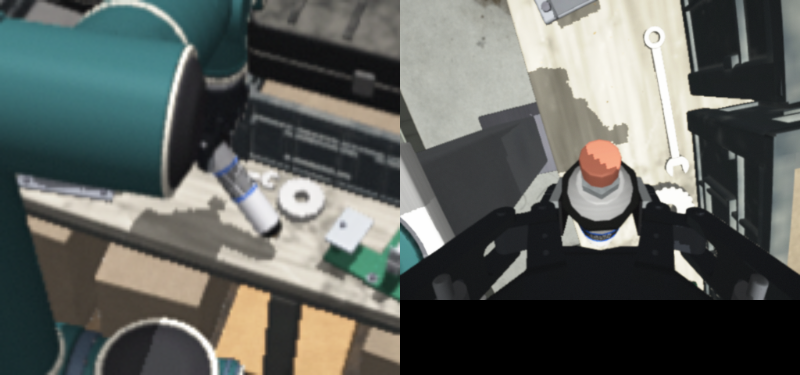

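The scene crop shows the grinder hanging at about 45°, tail just above the bench at (270,230), with the bench clear and the gear and spanner away from it. I'll lay it down along an arc about its tail with a light grip.

>>> servo_tool --targets '[{"hand":1,"x":0,"y":0,"z":0.03,"roll":0},{"hand":1,"x":0,"y":0,"z":0.06,"roll":0},{"hand":1,"x":0.005,"y":0,"z":0.08,"roll":0},{"hand":1,"x":0.02,"y":0,"z":0.1,"roll":0},{"hand":1,"x":0.036,"y":0,"z":0.119,"roll":0}]' --grip_force 30

```text
time: 6.05
tool_pos: [0.4414, 0.1165, 0.079]
tcp_rot: [2.46, 1.95, 0.01]
wrist_force: [1.3, 2.0, 4.8]
width: 0.494
grip_force: 81.4
```

>>> servo_tool --targets '[{"hand":1,"x":0.018,"y":0,"z":0.03,"roll":0},{"hand":1,"x":0.032,"y":0,"z":0.06,"roll":0},{"hand":1,"x":0.041,"y":0,"z":0.08,"roll":0},{"hand":1,"x":0.046,"y":0,"z":0.1,"roll":0},{"hand":1,"x":0.05,"y":0,"z":0.115,"roll":0}]'

```text
time: 6.47
tool_pos: [0.4463, 0.1414, 0.0201]
tcp_rot: [2.459, 1.952, 0.006]
wrist_force: [0.5, 2.5, 3.5]
width: 0.496
grip_force: 74.9
```

>>> servo_tool --targets '[{"hand":1,"x":0.002,"y":0,"z":0.012,"roll":0},{"hand":1,"x":0.002,"y":0,"z":0.022,"roll":0},{"hand":1,"x":0.002,"y":0,"z":0.022,"roll":0},{"hand":1,"x":0.002,"y":0,"z":0.022,"roll":0}]' --grip_force 20

```text
time: 6.8
tool_pos: [0.4439, 0.1402, 0.0081]
tcp_rot: [2.462, 1.952, -0.001]
wrist_force: [1.3, 2.0, 2.0]
width: 0.495
grip_force: 73.7
```

Run:
```python
from h import *
im=cv2.cvtColor(read_camera('scene'),cv2.COLOR_RGB2BGR);t=cv2.cvtColor(read_camera('top'),cv2.COLOR_RGB2BGR)
a=cv2.resize(im[170:290,170:330],None,fx=2.5,fy=2.5);b=cv2.resize(t[150:270,190:350],None,fx=2.5,fy=2.5)
cv2.imwrite('pics/c3.png',np.hstack([a,b])); print(bot.read_state()['wrist_force'])
```

```text
[1.46339703 1.44809834 2.25989864]
```

View pics/c3.png

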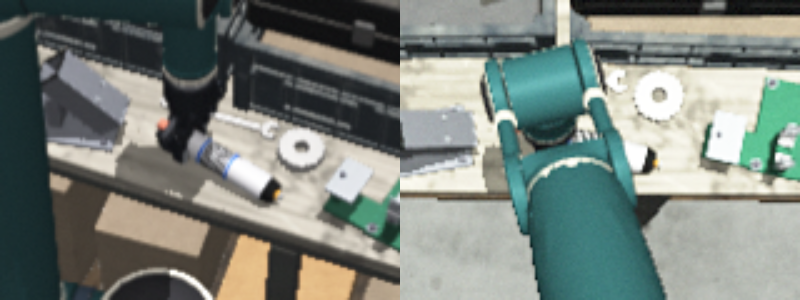

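The grinder lies almost flat on the bench. Its tail shows at (280,193) in the scene crop and (653,157) in the top crop. I'll release it, rise, and look straight down.

>>> servo_tool --targets '[{"hand":0.2,"x":0,"y":0,"z":0,"roll":0},{"hand":-0.3,"x":0,"y":0,"z":0,"roll":0},{"hand":-1,"x":0,"y":0,"z":0,"roll":0},{"hand":-1,"x":0,"y":0,"z":0,"roll":0},{"hand":-1,"x":0,"y":0,"z":0,"roll":0},{"hand":-1,"x":0,"y":0,"z":0,"roll":0}]'

```text
time: 7.4
tool_pos: [0.4436, 0.1403, 0.008]
tcp_rot: [-2.462, -1.951, 0.001]
wrist_force: [0.4, 1.2, -0.4]
width: 0.998
grip_force: 0.0
```

>>> servo_tool --targets '[{"hand":-1,"x":0,"y":0,"z":-0.05,"roll":0},{"hand":-1,"x":-0.02,"y":0,"z":-0.12,"roll":0},{"hand":-1,"x":-0.05,"y":0,"z":-0.2,"roll":0},{"hand":-1,"x":-0.08,"y":0,"z":-0.28,"roll":0},{"hand":-1,"x":-0.08,"y":0,"z":-0.3,"roll":0},{"hand":-1,"x":-0.08,"y":0,"z":-0.3,"roll":0},{"hand":-1,"x":-0.08,"y":0,"z":-0.3,"roll":0}]'

```text
time: 7.98
tool_pos: [0.4355, 0.1016, 0.1591]
tcp_rot: [2.462, 1.95, 0.003]
wrist_force: [0.1, -0.5, -0.1]
width: 0.998
grip_force: 0.0
```

Run:
```python
from h import *
np.set_printoptions(precision=4,suppress=True)
st=bot.read_state(); im=read_camera('wrist'); cv2.imwrite('pics/w3.png',cv2.cvtColor(im,cv2.COLOR_RGB2BGR))
im=cv2.imread('pics/w3.png')
print(st['time'],st['tool_pos'],st['tcp_rot'],st['q'])
C=cam('wrist',st)
hsv=cv2.cvtColor(im,cv2.COLOR_BGR2HSV)
def blobs(lo,hi,z,name,mn=15):
    m=cv2.inRange(hsv,lo,hi); n,l,s,c=cv2.connectedComponentsWithStats(m)
    for i in range(1,n):
        if s[i,4]>=mn: print(name,s[i].tolist(),c[i].round(1),onz(C,*c[i],z)[:2])
blobs((100,120,60),(130,255,255),.03,'blue'); blobs((3,80,120),(16,180,255),.021,'pink')
blobs((15,100,100),(30,255,255),.021,'orange')
```

```text
7.9833 [0.4355 0.1016 0.1591] [2.4616 1.9503 0.0035] [ 0.1734 -0.1189  2.1512  0.0001  1.1069  0.4041]
blue [236, 169, 38, 6, 123] [254.2 172.3] [0.4368 0.1137]
blue [237, 214, 36, 7, 86] [254.3 218.1] [0.4255 0.0659]
pink [247, 84, 18, 15, 222] [255.4  91.1] [0.4559 0.1895]
```

View pics/w3.png

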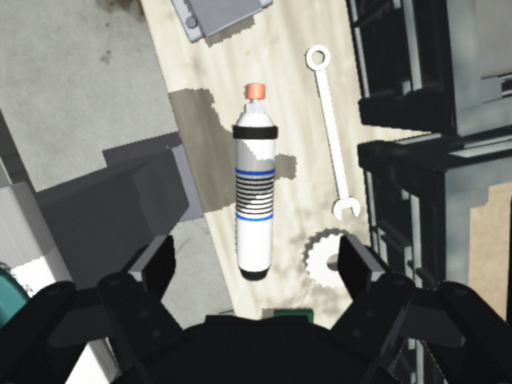

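The wrist view shows the grinder lying along the tool x axis. The blue rings are at (254,172) and (254,218), the stone at (255,91), and the barrel is centred at u≈255. Before regrasping I'll look at the mount from above with an empty hand.

>>> servo_tool --targets '[{"hand":-1,"x":-0.06,"y":0.015,"z":-0.06,"roll":0},{"hand":-1,"x":-0.758,"y":0.187,"z":-0.2,"roll":0},{"hand":-1,"x":-0.758,"y":0.187,"z":-0.2,"roll":0},{"hand":-1,"x":-0.758,"y":0.187,"z":-0.2,"roll":0},{"hand":-1,"x":-0.758,"y":0.187,"z":-0.2,"roll":0},{"hand":-1,"x":-0.758,"y":0.187,"z":-0.2,"roll":0},{"hand":-1,"x":-0.758,"y":0.187,"z":-0.2,"roll":0},{"hand":-1,"x":-0.758,"y":0.187,"z":-0.2,"roll":0},{"hand":-1,"x":-0.758,"y":0.187,"z":-0.2,"roll":0},{"hand":-1,"x":-0.758,"y":0.187,"z":-0.2,"roll":0}]'

```text
time: 8.87
tool_pos: [0.4383, -0.2907, 0.2558]
tcp_rot: [-2.459, -1.948, 0.002]
wrist_force: [0.5, 1.0, -0.1]
width: 0.999
grip_force: 0.0
```

>>> servo_tool --targets '[{"hand":-1,"x":0,"y":0,"z":0,"roll":0},{"hand":-1,"x":0,"y":0,"z":0,"roll":0},{"hand":-1,"x":0,"y":0,"z":0,"roll":0},{"hand":-1,"x":0,"y":0,"z":0,"roll":0}]'

```text
time: 9.2
tool_pos: [0.4388, -0.2869, 0.2562]
tcp_rot: [-2.458, -1.951, 0.001]
wrist_force: [0.1, -0.5, 0.3]
width: 1.002
grip_force: 0.0
```

Run:
```python
from h import *
np.set_printoptions(precision=4,suppress=True)
st=bot.read_state(); im=read_camera('wrist'); cv2.imwrite('pics/w4.png',cv2.cvtColor(im,cv2.COLOR_RGB2BGR))
np.save('w4.npy',[st['tool_pos'],st['tcp_rot']])
print(st['time'],st['tool_pos'],st['tcp_rot'],st['q'])
im=cv2.imread('pics/w4.png'); cv2.imwrite('pics/w4b.png',cv2.resize(im[40:290,130:390],None,fx=2.3,fy=2.3,interpolation=cv2.INTER_CUBIC))
```

```text
9.2 [ 0.4388 -0.2869  0.2562] [-2.4576 -1.9508  0.001 ] [-0.6268 -0.0356  1.8896  0.0005  1.2915 -0.398 ]
```

View pics/w4b.png

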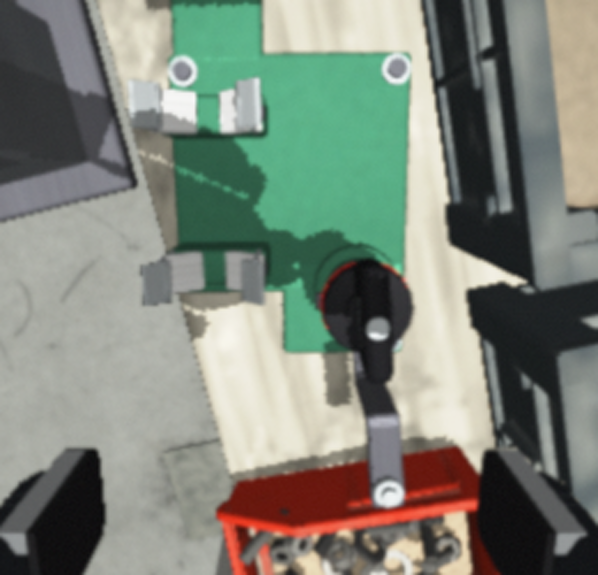

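The crop shows these points, in crop pixels:
- **Base:** corner (410,52), screws (182,70) and (397,68).
- **Clips:** upper pair spans u 130–262 at v≈100, lower pair 143–265 at v≈275.
- **Knob and arm:** the wing runs upright from (370,262) to (375,380), screw at about (378,328), arm end at (388,492).

I'll convert them to world points.

Run:
```python
from h import *
np.set_printoptions(precision=4,suppress=True)
p,r=np.load('w4.npy'); C=cam('wrist',{'tool_pos':p,'tcp_rot':r})
q=lambda x,y,z: onz(C,130+x/2.3,40+y/2.3,z)[:2]
co=q(410,52,.01);s1=q(182,70,.012);s2=q(397,68,.012)
ex=s2-s1; yaw=np.arctan2(ex[1],ex[0]); print('screws',s1,s2,np.hypot(*ex),np.degrees(yaw))
e1=q(403,270,.01); d=co-e1; print('edge yaw',np.degrees(np.arctan2(d[1],d[0]))-90, co)
c1=(q(130,95,.109)+q(262,95,.109))/2; c2=(q(144,290,.109)+q(264,290,.109))/2
print('clips',c1,c2,np.hypot(*(c1-c2)),np.degrees(np.arctan2(*(c1-c2)[::-1]))-90, 'width',np.hypot(*(q(130,95,.109)-q(262,95,.109))))
for y in(-13.2,-12.5):
    a=np.radians(y);X=np.array([np.cos(a),np.sin(a)]);Y=np.array([-X[1],X[0]])
    O=co-.07*X-.09*Y; print(y,'O',O,'cradle',O-.04*X,'knob',O+.04*X-.058*Y)
    for n,v in(('c1',c1),('c2',c2),('scr',(s1+s2)/2),('kn',q(378,328,.122)),('armend',q(388,492,.132)),('w1',q(370,262,.122)),('w2',q(376,382,.122))):
        print(n,((v-O)@X).round(4),((v-O)@Y).round(4))
```

```text
screws [ 0.4064 -0.1511] [ 0.526  -0.1779] 0.12253610275285287 -12.665488510708622
edge yaw -12.505259779789071 [ 0.5352 -0.1709]
clips [ 0.4217 -0.1796] [ 0.403  -0.2628] 0.08529180340810687 -12.721627089076847 width 0.057056237978212
-13.2 O [ 0.4465 -0.2426] cradle [ 0.4076 -0.2334] knob [ 0.4722 -0.3082]
c1 -0.0385 0.0556
c2 -0.0378 -0.0297
scr 0.0013 0.0805
kn 0.0418 -0.0445
armend 0.0483 -0.1211
w1 0.0372 -0.0148
w2 0.0419 -0.0701
-12.5 O [ 0.4474 -0.2436] cradle [ 0.4084 -0.235 ] knob [ 0.4739 -0.3089]
c1 -0.0389 0.0569
c2 -0.0392 -0.0284
scr 0.0012 0.0813
kn 0.0402 -0.0442
armend 0.0457 -0.1208
w1 0.0359 -0.0144
w2 0.0399 -0.0698
```

The points at z≈0.11 and the rest edges all agree on an origin shifted 13 mm along mount y from my corner guess. That puts the mount at yaw −12.6°, the cradle at about (0.412,−0.222) and the knob at about (0.478,−0.296). I'll go back and regrasp the grinder by its middle.

>>> servo_tool --targets '[{"hand":-1,"x":0.08,"y":-0.02,"z":0,"roll":0},{"hand":-1,"x":0.745,"y":-0.186,"z":0,"roll":0},{"hand":-1,"x":0.745,"y":-0.186,"z":0,"roll":0},{"hand":-1,"x":0.745,"y":-0.186,"z":0,"roll":0},{"hand":-1,"x":0.745,"y":-0.186,"z":0,"roll":0},{"hand":-1,"x":0.745,"y":-0.186,"z":0.1,"roll":0},{"hand":-1,"x":0.745,"y":-0.186,"z":0.2,"roll":0},{"hand":-1,"x":0.745,"y":-0.186,"z":0.3,"roll":0},{"hand":-1,"x":0.745,"y":-0.186,"z":0.34,"roll":0},{"hand":-1,"x":0.745,"y":-0.186,"z":0.34,"roll":0}]'

```text
time: 10.08
tool_pos: [0.4335, 0.0723, 0.1239]
tcp_rot: [2.458, 1.955, 0.003]
wrist_force: [0.7, 0.3, -0.7]
width: 1.0
grip_force: 0.0
```

>>> servo_tool --targets '[{"hand":-1,"x":0,"y":0,"z":0,"roll":0},{"hand":-1,"x":0,"y":0,"z":0,"roll":0},{"hand":-1,"x":0,"y":0,"z":0,"roll":0}]'

```text
time: 10.33
tool_pos: [0.4343, 0.0701, 0.1252]
tcp_rot: [2.459, 1.954, 0.001]
wrist_force: [-0.2, 0.4, 0.2]
width: 1.007
grip_force: 0.0
```

Run:
```python
from h import *
np.set_printoptions(precision=4,suppress=True)
st=bot.read_state(); im=cv2.cvtColor(read_camera('wrist'),cv2.COLOR_RGB2BGR); cv2.imwrite('pics/w5.png',im)
C=cam('wrist',st);M=R.from_rotvec(st['tcp_rot']).as_matrix();print(st['time'],st['tool_pos'],st['tcp_rot'])
hsv=cv2.cvtColor(im,cv2.COLOR_BGR2HSV)
for nm,lo,hi,z in(('blue',(100,120,60),(130,255,255),.036),('pink',(3,80,120),(16,180,255),.023)):
    n,l,s,c=cv2.connectedComponentsWithStats(cv2.inRange(hsv,lo,hi))
    for i in range(1,n):
        if s[i,4]>20:
            w=onz(C,*c[i],z); print(nm,s[i],w[:2],'tool',(M.T@(w-st['tool_pos']))[:2])
```

```text
10.3333 [0.4343 0.0701 0.1252] [2.4591 1.954  0.0005]
blue [226 141  45   6 170] [0.4372 0.115 ] tool [ 0.0444 -0.0074]
blue [227 195  42   8 145] [0.4261 0.0681] tool [-0.0037 -0.0076]
pink [238  37  22  21 367] [0.456 0.19 ] tool [ 0.1218 -0.006 ]
```

>>> servo_tool --targets '[{"hand":-1,"x":0.051,"y":-0.015,"z":0,"roll":0},{"hand":-1,"x":0.051,"y":-0.015,"z":0.08,"roll":0},{"hand":-1,"x":0.051,"y":-0.015,"z":0.15,"roll":0},{"hand":-1,"x":0.051,"y":-0.015,"z":0.21,"roll":0},{"hand":-1,"x":0.051,"y":-0.015,"z":0.242,"roll":0},{"hand":-1,"x":0.051,"y":-0.015,"z":0.242,"roll":0},{"hand":-1,"x":0.051,"y":-0.015,"z":0.242,"roll":0}]'

```text
time: 10.97
tool_pos: [0.4339, 0.0954, 0.0046]
tcp_rot: [2.463, 1.95, 0.001]
wrist_force: [0.7, -0.5, 1.1]
width: 1.001
grip_force: 0.0
```

>>> servo_tool --targets '[{"hand":1,"x":0,"y":0,"z":0,"roll":0},{"hand":1,"x":0,"y":0,"z":0,"roll":0},{"hand":1,"x":0,"y":0,"z":0,"roll":0},{"hand":1,"x":0,"y":0,"z":0,"roll":0},{"hand":1,"x":0,"y":0,"z":0,"roll":0},{"hand":1,"x":0,"y":0,"z":0,"roll":0},{"hand":1,"x":0,"y":0,"z":0,"roll":0},{"hand":1,"x":0,"y":0,"z":0,"roll":0}]' --grip_force 80

```text
time: 11.63
tool_pos: [0.4345, 0.0962, 0.0055]
tcp_rot: [2.46, 1.951, 0.004]
wrist_force: [-1.4, -0.6, 7.9]
width: 0.444
grip_force: 79.3
```

>>> servo_tool --targets '[{"hand":1,"x":0,"y":0,"z":-0.05,"roll":0},{"hand":1,"x":0,"y":0,"z":-0.12,"roll":0},{"hand":1,"x":0,"y":0,"z":-0.2,"roll":0},{"hand":1,"x":0,"y":0,"z":-0.28,"roll":0},{"hand":1,"x":0,"y":0,"z":-0.34,"roll":0},{"hand":1,"x":0,"y":0,"z":-0.34,"roll":0},{"hand":1,"x":0,"y":0,"z":-0.34,"roll":0}]'

```text
time: 12.22
tool_pos: [0.4343, 0.0964, 0.176]
tcp_rot: [2.46, 1.95, 0.008]
wrist_force: [-1.1, 0.9, -3.7]
width: 0.443
grip_force: 82.1
```

>>> servo_tool --targets '[{"hand":1,"x":-0.06,"y":0.01,"z":0,"roll":-0.003},{"hand":1,"x":-0.621,"y":0.103,"z":0,"roll":-0.003},{"hand":1,"x":-0.621,"y":0.103,"z":0,"roll":-0.003},{"hand":1,"x":-0.621,"y":0.103,"z":0,"roll":-0.003},{"hand":1,"x":-0.621,"y":0.103,"z":0,"roll":-0.003},{"hand":1,"x":-0.621,"y":0.103,"z":0,"roll":-0.003},{"hand":1,"x":-0.621,"y":0.103,"z":0,"roll":-0.003},{"hand":1,"x":-0.621,"y":0.103,"z":0,"roll":-0.003},{"hand":1,"x":-0.621,"y":0.103,"z":0,"roll":-0.003},{"hand":1,"x":-0.621,"y":0.103,"z":0,"roll":-0.003}]'

```text
time: 13.05
tool_pos: [0.4099, -0.2186, 0.1709]
tcp_rot: [-2.453, -1.955, 0.003]
wrist_force: [-0.1, 0.7, -3.1]
width: 0.445
grip_force: 81.9
```

>>> servo_tool --targets '[{"hand":1,"x":0,"y":0,"z":0,"roll":0},{"hand":1,"x":0,"y":0,"z":0,"roll":0},{"hand":1,"x":0,"y":0,"z":0,"roll":0}]'

```text
time: 13.3
tool_pos: [0.4117, -0.2164, 0.1727]
tcp_rot: [-2.449, -1.964, 0.001]
wrist_force: [0.5, -0.3, -3.2]
width: 0.446
grip_force: 81.9
```

Run:
```python
from h import *
np.set_printoptions(precision=4,suppress=True)
st=bot.read_state(); im=cv2.cvtColor(read_camera('wrist'),cv2.COLOR_RGB2BGR); cv2.imwrite('pics/w6.png',im)
t=cv2.cvtColor(read_camera('scene'),cv2.COLOR_RGB2BGR)
C=cam('wrist',st);M=R.from_rotvec(st['tcp_rot']).as_matrix();print(st['time'],st['tool_pos'],st['tcp_rot'],M[:2,0])
hsv=cv2.cvtColor(im,cv2.COLOR_BGR2HSV); n,l,s,c=cv2.connectedComponentsWithStats(cv2.inRange(hsv,(3,80,120),(16,180,255)))
for i in range(1,n):
    if s[i,4]>40: print(s[i],c[i],(M.T@(onz(C,*c[i],st['tool_pos'][2]+.017)-st['tool_pos']))[:2])
X=np.array([.9759,-.2181]);Y=np.array([.2181,.9759]);O=np.array([.4512,-.2311])
d=O-.04*X+.005*Y-st['tool_pos'][:2]; print('todo tool x,y',M[:2,0]@d,M[:2,1]@d)
a=cv2.resize(im,(400,300));b=cv2.resize(t[195:315,280:440],None,fx=2.5,fy=2.5);cv2.imwrite('pics/c6.png',np.hstack([a,b]))
```

```text
13.3 [ 0.4117 -0.2164  0.1727] [-2.4493 -1.9644  0.0006] [0.2171 0.9761]
[ 235   25   42   41 1168] [255.726   45.2577] [0.0964 0.    ]
[362 348  15  10  60] [369.5833 351.15  ] [-0.0636  0.0662]
todo tool x,y -0.0007618437306806632 0.0018053861390110223
```

View pics/c6.png

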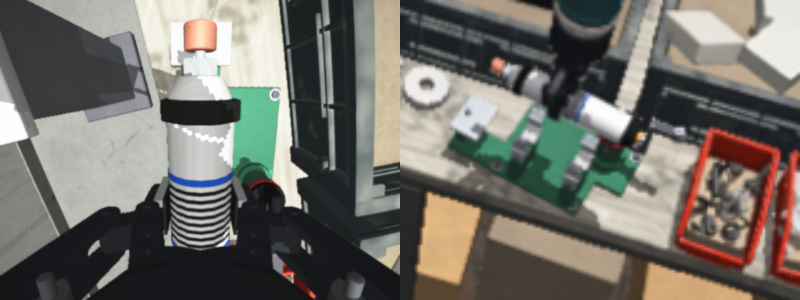

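The wrist view shows the grinder aligned with the tool (stone at tool y 0) and the mount below it. In the scene crop it hangs over the clips. I'll centre by 2 mm and press down in steps.

>>> servo_tool --targets '[{"hand":1,"x":-0.002,"y":0.004,"z":0.04,"roll":0},{"hand":1,"x":-0.002,"y":0.004,"z":0.08,"roll":0},{"hand":1,"x":-0.002,"y":0.004,"z":0.11,"roll":0},{"hand":1,"x":-0.002,"y":0.004,"z":0.125,"roll":0},{"hand":1,"x":-0.002,"y":0.004,"z":0.125,"roll":0}]'

```text
time: 13.82
tool_pos: [0.4124, -0.2179, 0.1092]
tcp_rot: [-2.448, -1.962, 0.002]
wrist_force: [-0.8, 0.6, -2.7]
width: 0.445
grip_force: 82.0
```

>>> servo_tool --targets '[{"hand":1,"x":0,"y":0,"z":0.015,"roll":0},{"hand":1,"x":0,"y":0,"z":0.03,"roll":0},{"hand":1,"x":0,"y":0,"z":0.04,"roll":0}]'

```text
time: 14.07
tool_pos: [0.4132, -0.2194, 0.0917]
tcp_rot: [-2.451, -1.963, 0.002]
wrist_force: [-9.3, 1.6, 8.8]
width: 0.443
grip_force: 83.2
```

>>> servo_tool --targets '[{"hand":1,"x":0,"y":0,"z":0.01,"roll":0},{"hand":1,"x":0,"y":0,"z":0.02,"roll":0},{"hand":1,"x":0,"y":0,"z":0.03,"roll":0}]'

```text
time: 14.32
tool_pos: [0.4129, -0.2196, 0.0773]
tcp_rot: [-2.451, -1.963, 0.003]
wrist_force: [-8.0, 2.0, 4.1]
width: 0.441
grip_force: 82.7
```

>>> servo_tool --targets '[{"hand":1,"x":0,"y":0,"z":0.006,"roll":0},{"hand":1,"x":0,"y":0,"z":0.012,"roll":0},{"hand":1,"x":0,"y":0,"z":0.018,"roll":0},{"hand":1,"x":0,"y":0,"z":0.018,"roll":0}]'

```text
time: 14.65
tool_pos: [0.4118, -0.2188, 0.0693]
tcp_rot: [-2.448, -1.961, 0.005]
wrist_force: [-15.7, 6.2, 22.1]
width: 0.442
grip_force: 84.7
```

>>> servo_tool --targets '[{"hand":1,"x":0,"y":-0.004,"z":0.002,"roll":0},{"hand":1,"x":0,"y":-0.004,"z":0.004,"roll":0},{"hand":1,"x":0,"y":-0.004,"z":0.004,"roll":0}]'

```text
time: 14.9
tool_pos: [0.4118, -0.2188, 0.0691]
tcp_rot: [-2.451, -1.962, 0.001]
wrist_force: [-14.6, 9.1, 29.9]
width: 0.444
grip_force: 85.8
```

Seating is confirmed: the force rises with no further motion at TCP z 0.069, which puts the axis at 0.085. I'll relax, open, rise, and move so I can see both the grinder and the knob.

>>> servo_tool --targets '[{"hand":1,"x":0,"y":-0.004,"z":-0.006,"roll":0},{"hand":-1,"x":0,"y":-0.004,"z":-0.006,"roll":0},{"hand":-1,"x":0,"y":-0.004,"z":-0.006,"roll":0},{"hand":-1,"x":0,"y":-0.004,"z":-0.006,"roll":0},{"hand":-1,"x":0,"y":-0.004,"z":-0.006,"roll":0},{"hand":-1,"x":0,"y":-0.004,"z":-0.006,"roll":0},{"hand":-1,"x":0,"y":-0.004,"z":-0.006,"roll":0}]'

```text
time: 15.48
tool_pos: [0.4099, -0.2186, 0.068]
tcp_rot: [-2.453, -1.963, 0.0]
wrist_force: [-0.1, -0.1, 0.1]
width: 1.001
grip_force: 0.0
```

>>> servo_tool --targets '[{"hand":-1,"x":0,"y":0,"z":-0.08,"roll":0},{"hand":-1,"x":0,"y":0,"z":-0.16,"roll":0},{"hand":-1,"x":-0.04,"y":0.02,"z":-0.24,"roll":0},{"hand":-1,"x":-0.12,"y":0.05,"z":-0.32,"roll":0},{"hand":-1,"x":-0.14,"y":0.08,"z":-0.36,"roll":0},{"hand":-1,"x":-0.14,"y":0.08,"z":-0.36,"roll":0},{"hand":-1,"x":-0.14,"y":0.08,"z":-0.36,"roll":0},{"hand":-1,"x":-0.14,"y":0.08,"z":-0.36,"roll":0}]'

```text
time: 16.15
tool_pos: [0.4332, -0.2954, 0.2474]
tcp_rot: [-2.452, -1.962, 0.0]
wrist_force: [0.5, 0.4, 0.5]
width: 1.002
grip_force: 0.0
```

Run:
```python
from h import *
np.set_printoptions(precision=4,suppress=True)
st=bot.read_state(); im=cv2.cvtColor(read_camera('wrist'),cv2.COLOR_RGB2BGR); np.save('w7.npy',[st['tool_pos'],st['tcp_rot']])
C=cam('wrist',st);print(st['time'],st['tool_pos'],st['tcp_rot'],st['q'],st['wrist_force'])
hsv=cv2.cvtColor(im,cv2.COLOR_BGR2HSV)
X=np.array([.9759,-.2181]);Y=np.array([.2181,.9759]);O=np.array([.4512,-.2311])
for nm,lo,hi,z in(('blue',(100,120,60),(130,255,255),.1),('pink',(3,80,120),(16,180,255),.087)):
    n,l,s,c=cv2.connectedComponentsWithStats(cv2.inRange(hsv,lo,hi))
    for i in range(1,n):
        if s[i,4]>20:
            w=onz(C,*c[i],z)[:2]-O; print(nm,s[i],'mount',w@X,w@Y)
cv2.imwrite('pics/w7.png',im); cv2.imwrite('pics/w7b.png',cv2.resize(im[20:320,110:430],None,fx=2,fy=2,interpolation=cv2.INTER_CUBIC)[:600])
```

```text
16.15 [ 0.4332 -0.2954  0.2474] [-2.4522 -1.9616  0.0001] [-0.646  -0.032   1.9024  0.0003  1.2725 -0.4247] [0.5317 0.4451 0.487 ]
blue [202  91  38   4 108] mount -0.03990227576508572 0.022896865859400775
blue [204 139  37   5 109] mount -0.038853782148319325 -0.02522833880325777
pink [210   5  17  16 239] mount -0.0410747658964132 0.09957426377064185
pink [269 237  19   4  22] mount 0.02226047204864224 -0.14285798616479556
pink [315 256  23   7  84] mount 0.08314648494757312 -0.1699046928070634
pink [224 259  15  53 143] mount -0.03473491659869332 -0.20258252533988835
pink [245 262  62   9 207] mount 0.023095349615238434 -0.17992748279158616
pink [243 273   9  24 117] mount -0.015538914136043844 -0.20590443525749183
pink [308 319  18   5  41] mount 0.0754437951692844 -0.2631876119117808
```

View pics/w7b.png

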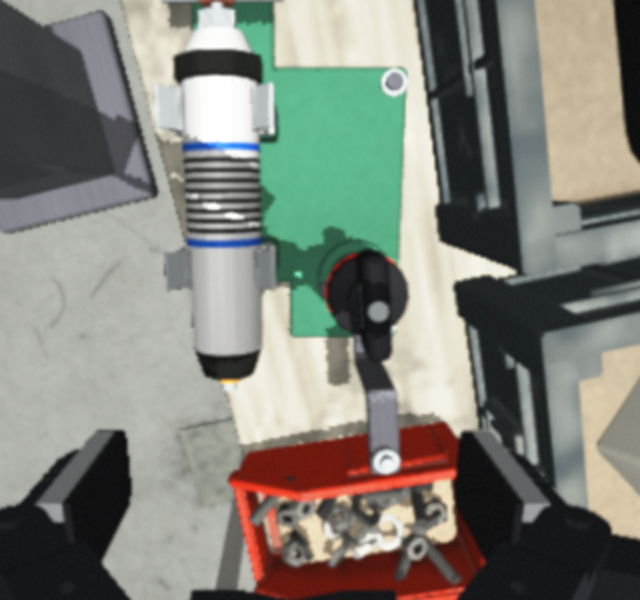

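The grinder is home: the rings' midpoint is at mount (−0.039,−0.001). The knob screw is at crop (377,311) and the wing runs from (372,250) to (377,357). I'll work out the grasp.

Run:
```python
from h import *
np.set_printoptions(precision=4,suppress=True)
p,r=np.load('w7.npy'); C=cam('wrist',{'tool_pos':p,'tcp_rot':r}); M=R.from_rotvec(r).as_matrix()
q=lambda x,y,z: onz(C,110+x/2,20+y/2,z)[:2]
k=q(377.5,311,.122); a=q(372,252,.122); b=q(377,358,.122); e=q(386,460,.132)
yw=lambda v:np.degrees(np.arctan2(v[1],v[0]))
print(k,a,b,(a+b)/2,np.hypot(*(a-b)),'wing yaw',yw(a-b),'arm yaw',yw(k-e),np.hypot(*(k-e)),'tool yaw',yw(M[:2,0]))
for g in (k,np.array([.4776,-.2964])): d=g-p[:2]; print(M[:2,0]@d,M[:2,1]@d)
```

```text
[ 0.4767 -0.2953] [ 0.4794 -0.266 ] [ 0.4721 -0.3194] [ 0.4757 -0.2927] 0.05387521511333638 wing yaw 82.19785465654937 arm yaw 81.93995162693422 0.07706429048297199 tool yaw 77.31519099355893
0.009599584248482887 0.04243113835866212
0.00872086001162498 0.043519870532325464
```

>>> servo_tool --targets '[{"hand":0.1,"x":0.0184,"y":0.04,"z":0,"roll":-0.0265},{"hand":0.1,"x":0.0184,"y":0.086,"z":0.02,"roll":-0.0265},{"hand":0.1,"x":0.0184,"y":0.086,"z":0.1,"roll":-0.0265},{"hand":0.1,"x":0.0184,"y":0.086,"z":0.17,"roll":-0.0265},{"hand":0.1,"x":0.0184,"y":0.086,"z":0.18,"roll":-0.0265},{"hand":0.1,"x":0.0184,"y":0.086,"z":0.18,"roll":-0.0265}]'

```text
time: 16.7
tool_pos: [0.4738, -0.2928, 0.153]
tcp_rot: [-2.36, -2.057, 0.004]
wrist_force: [-0.1, 0.6, -0.7]
width: 0.446
grip_force: 0.0
```

>>> servo_tool --targets '[{"hand":0.1,"x":0,"y":0,"z":0,"roll":0},{"hand":0.1,"x":0,"y":0,"z":0,"roll":0}]'

```text
time: 16.87
tool_pos: [0.4785, -0.2965, 0.1601]
tcp_rot: [2.367, 2.062, 0.001]
wrist_force: [0.1, -0.2, -0.3]
width: 0.447
grip_force: 0.0
```

>>> servo_tool --targets '[{"hand":0.1,"x":0,"y":-0.002,"z":0.05,"roll":0},{"hand":0.1,"x":0,"y":-0.002,"z":0.1,"roll":0},{"hand":0.1,"x":0,"y":-0.002,"z":0.134,"roll":0},{"hand":0.1,"x":0,"y":-0.002,"z":0.134,"roll":0},{"hand":0.1,"x":0,"y":-0.002,"z":0.134,"roll":0}]'

```text
time: 17.28
tool_pos: [0.477, -0.2963, 0.0924]
tcp_rot: [2.368, 2.063, 0.0]
wrist_force: [-0.9, -0.3, 0.1]
width: 0.449
grip_force: 0.0
```

>>> servo_tool --targets '[{"hand":1,"x":0,"y":0,"z":0,"roll":0},{"hand":1,"x":0,"y":0,"z":0,"roll":0},{"hand":1,"x":0,"y":0,"z":0,"roll":0},{"hand":1,"x":0,"y":0,"z":0,"roll":0},{"hand":1,"x":0,"y":0,"z":0,"roll":0},{"hand":1,"x":0,"y":0,"z":0,"roll":0}]' --grip_force 50

```text
time: 17.78
tool_pos: [0.477, -0.297, 0.094]
tcp_rot: [2.367, 2.062, -0.001]
wrist_force: [-4.6, 0.2, 7.3]
width: 0.155
grip_force: 49.5
```

```bash
python3 -c "
from workcell import bot
s=bot.read_state();print(s['torque'],s['wrist_force'],s['q'],s['tool_pos'])"
```

```text
[0.06044901 0.79854439 0.0159554 ] [-4.59399192  0.2430563   7.25435483] [-6.00456909e-01  1.75820647e-01  1.98072133e+00 -1.35121664e-03
  9.82887714e-01 -4.62579071e-01] [ 0.47700527 -0.29695176  0.09403389]
```

>>> servo_tool --targets '[{"hand":1,"x":0,"y":0,"z":0,"roll":0.02},{"hand":1,"x":0,"y":0,"z":0,"roll":0.05},{"hand":1,"x":0,"y":0,"z":0,"roll":0.08},{"hand":1,"x":0,"y":0,"z":0,"roll":0.11},{"hand":1,"x":0,"y":0,"z":0,"roll":0.14},{"hand":1,"x":0,"y":0,"z":0,"roll":0.17},{"hand":1,"x":0,"y":0,"z":0,"roll":0.2},{"hand":1,"x":0,"y":0,"z":0,"roll":0.23},{"hand":1,"x":0,"y":0,"z":0,"roll":0.25}]'

```text
time: 18.53
tool_pos: [0.4757, -0.2964, 0.094]
tcp_rot: [2.98, 0.994, -0.003]
wrist_force: [-8.0, 2.6, 11.1]
width: 0.154
grip_force: 50.0
```

```bash
python3 -c "
from workcell import bot
s=bot.read_state();print(s['torque'],s['wrist_force'],s['q'],s['tool_pos'])"
```

```text
[0.31852176 1.54996286 0.10758859] [-7.98376404  2.55205679 11.14342031] [-0.60064293  0.17533014  1.98144319 -0.00208484  0.98571008  0.32710051] [ 0.47568968 -0.2964357   0.09396842]
```

>>> servo_tool --targets '[{"hand":1,"x":-0.0016,"y":-0.0012,"z":-0.002,"roll":0.03},{"hand":1,"x":-0.0016,"y":-0.0012,"z":-0.002,"roll":0.06},{"hand":1,"x":-0.0016,"y":-0.0012,"z":-0.002,"roll":0.09},{"hand":1,"x":-0.0016,"y":-0.0012,"z":-0.002,"roll":0.12},{"hand":1,"x":-0.0016,"y":-0.0012,"z":-0.002,"roll":0.15},{"hand":1,"x":-0.0016,"y":-0.0012,"z":-0.002,"roll":0.18},{"hand":1,"x":-0.0016,"y":-0.0012,"z":-0.002,"roll":0.2}]'

```text
time: 19.12
tool_pos: [0.475, -0.2955, 0.094]
tcp_rot: [-3.141, -0.025, 0.002]
wrist_force: [-4.9, 3.3, 5.6]
width: 0.152
grip_force: 49.9
```

```bash
python3 -c "
from workcell import bot
s=bot.read_state();print(s['torque'],s['wrist_force'],s['q'],s['tool_pos'])"
```

```text
[0.6229918  1.0174758  0.26251682] [-4.89018908  3.29817932  5.62191474] [-6.00909897e-01  1.73596965e-01  1.98334566e+00 -1.30370990e-04
  9.86109620e-01  9.54256559e-01] [ 0.47500269 -0.29545919  0.09404243]
```

>>> servo_tool --targets '[{"hand":1,"x":0,"y":0,"z":0,"roll":0.02},{"hand":1,"x":0,"y":0,"z":0,"roll":0.04},{"hand":1,"x":0,"y":0,"z":0,"roll":0.04}]'

```text
time: 19.37
tool_pos: [0.475, -0.2952, 0.0941]
tcp_rot: [-3.136, 0.17, 0.002]
wrist_force: [-4.6, 3.3, 5.7]
width: 0.155
grip_force: 49.8
```

```bash
cat > t.py <<'E'
from workcell import bot
s=bot.read_state();print('tz %.3f q6 %.4f turned %.3f'%(s['torque'][2],s['q'][5],s['q'][5]+.4626-(s['q'][0]+.6005)),s['wrist_force'].round(1),s['tool_pos'].round(4),s['joint_torque'][5])
E
python3 t.py
```

```text
tz 0.047 q6 1.0784 turned 1.541 [-4.6  3.3  5.7] [ 0.475  -0.2952  0.0941] 0.6109021604061127
```

>>> servo_tool --targets '[{"hand":1,"x":0,"y":0,"z":0,"roll":0.015},{"hand":1,"x":0,"y":0,"z":0,"roll":0.03},{"hand":1,"x":0,"y":0,"z":0,"roll":0.03}]'

```text
time: 19.62
tool_pos: [0.475, -0.2951, 0.0941]
tcp_rot: [-3.124, 0.317, 0.002]
wrist_force: [-4.2, 3.8, 6.5]
width: 0.156
grip_force: 49.9
```

```bash
python3 t.py
```

```text
tz 0.042 q6 1.1719 turned 1.635 [-4.2  3.8  6.5] [ 0.475  -0.2951  0.0941] 0.47549307346343994
```

>>> servo_tool --targets '[{"hand":1,"x":0,"y":0,"z":0,"roll":0.015},{"hand":1,"x":0,"y":0,"z":0,"roll":0.03},{"hand":1,"x":0,"y":0,"z":0,"roll":0.03}]'

```text
time: 19.87
tool_pos: [0.4749, -0.2948, 0.0941]
tcp_rot: [-3.106, 0.462, 0.003]
wrist_force: [-3.9, 5.7, 5.9]
width: 0.153
grip_force: 50.1
```

```bash
python3 t.py
```

```text
tz 0.331 q6 1.2656 turned 1.728 [-3.9  5.7  5.9] [ 0.4749 -0.2948  0.0941] 0.7263961248099804
```

>>> servo_tool --targets '[{"hand":1,"x":0,"y":0,"z":0,"roll":0.015},{"hand":1,"x":0,"y":0,"z":0,"roll":0.03},{"hand":1,"x":0,"y":0,"z":0,"roll":0.03}]'

```text
time: 20.12
tool_pos: [0.4749, -0.2947, 0.094]
tcp_rot: [-3.08, 0.609, 0.003]
wrist_force: [-3.3, 5.2, 7.2]
width: 0.158
grip_force: 50.0
```

```bash
python3 t.py
```

```text
tz 0.250 q6 1.3601 turned 1.823 [-3.3  5.2  7.2] [ 0.4749 -0.2947  0.094 ] 0.6538937240839005
```

>>> servo_tool --targets '[{"hand":1,"x":0,"y":0,"z":0,"roll":0.015},{"hand":1,"x":0,"y":0,"z":0,"roll":0.03},{"hand":1,"x":0,"y":0,"z":0,"roll":0.03}]'

```text
time: 20.37
tool_pos: [0.475, -0.2946, 0.094]
tcp_rot: [-3.048, 0.754, 0.003]
wrist_force: [-4.8, 5.8, 6.2]
width: 0.158
grip_force: 49.9
```

```bash
python3 t.py
```

```text
tz 0.128 q6 1.4546 turned 1.917 [-4.8  5.8  6.2] [ 0.475  -0.2946  0.094 ] 0.5051534995436668
```

>>> servo_tool --targets '[{"hand":1,"x":0,"y":0,"z":0,"roll":0.015},{"hand":1,"x":0,"y":0,"z":0,"roll":0.03},{"hand":1,"x":0,"y":0,"z":0,"roll":0.03}]'

```text
time: 20.62
tool_pos: [0.475, -0.2945, 0.094]
tcp_rot: [-3.009, 0.897, 0.003]
wrist_force: [-3.6, 6.8, 8.2]
width: 0.155
grip_force: 50.0
```

```bash
python3 t.py
```

```text
tz 0.046 q6 1.5491 turned 2.012 [-3.6  6.8  8.2] [ 0.475  -0.2945  0.094 ] 0.4041368141770363
```

>>> servo_tool --targets '[{"hand":1,"x":0,"y":0,"z":0,"roll":0.015},{"hand":1,"x":0,"y":0,"z":0,"roll":0.03},{"hand":1,"x":0,"y":0,"z":0,"roll":0.03}]'

```text
time: 20.87
tool_pos: [0.4751, -0.2944, 0.094]
tcp_rot: [-2.963, 1.038, 0.003]
wrist_force: [-4.6, 6.9, 7.7]
width: 0.155
grip_force: 50.0
```

```bash
python3 t.py
```

```text
tz -0.200 q6 1.6436 turned 2.106 [-4.6  6.9  7.7] [ 0.4751 -0.2944  0.094 ] 0.25850141420960426
```

>>> servo_tool --targets '[{"hand":1,"x":0,"y":0,"z":0,"roll":0.015},{"hand":1,"x":0,"y":0,"z":0,"roll":0.03},{"hand":1,"x":0,"y":0,"z":0,"roll":0.03}]'

```text
time: 21.12
tool_pos: [0.4752, -0.2943, 0.094]
tcp_rot: [-2.91, 1.177, 0.003]
wrist_force: [-3.5, 6.6, 7.7]
width: 0.152
grip_force: 50.1
```

```bash
python3 t.py
```

```text
tz -0.148 q6 1.7380 turned 2.200 [-3.5  6.6  7.7] [ 0.4752 -0.2943  0.094 ] 0.24638322181999683
```

>>> servo_tool --targets '[{"hand":1,"x":0,"y":0,"z":0,"roll":0.015},{"hand":1,"x":0,"y":0,"z":0,"roll":0.03},{"hand":1,"x":0,"y":0,"z":0,"roll":0.03}]'

```text
time: 21.37
tool_pos: [0.4753, -0.2941, 0.094]
tcp_rot: [-2.852, 1.312, 0.003]
wrist_force: [-3.4, 7.3, 7.5]
width: 0.153
grip_force: 50.0
```

```bash
python3 t.py
```

```text
tz 0.014 q6 1.8318 turned 2.294 [-3.4  7.3  7.5] [ 0.4753 -0.2941  0.094 ] 0.39831471629440784
```

Torque peaked, crossed zero and reversed at about 2.04 rad turned, so the knob is past the crest with slip at about 0.64. I'll turn a little more, then let go.

>>> servo_tool --targets '[{"hand":1,"x":0,"y":0,"z":0,"roll":0.015},{"hand":1,"x":0,"y":0,"z":0,"roll":0.03},{"hand":1,"x":0,"y":0,"z":0,"roll":0.03}]'

```text
time: 21.62
tool_pos: [0.4754, -0.2939, 0.094]
tcp_rot: [-2.787, 1.445, 0.004]
wrist_force: [-2.2, 8.3, 7.1]
width: 0.155
grip_force: 50.0
```

```bash
python3 t.py
```

```text
tz 0.116 q6 1.9259 turned 2.388 [-2.2  8.3  7.1] [ 0.4754 -0.2939  0.094 ] 0.4712408222258091
```

>>> servo_tool --targets '[{"hand":0.3,"x":0,"y":0,"z":0,"roll":0},{"hand":0.1,"x":0,"y":0,"z":0,"roll":0},{"hand":0.1,"x":0,"y":0,"z":0,"roll":0},{"hand":0.1,"x":0,"y":0,"z":0,"roll":0},{"hand":0.1,"x":0,"y":0,"z":0,"roll":0}]'

```text
time: 22.03
tool_pos: [0.4758, -0.2963, 0.0924]
tcp_rot: [2.79, -1.443, 0.001]
wrist_force: [0.4, -0.6, 0.8]
width: 0.453
grip_force: 0.0
```

>>> servo_tool --targets '[{"hand":0.1,"x":0,"y":0,"z":-0.05,"roll":0},{"hand":0.1,"x":0,"y":0,"z":-0.12,"roll":0},{"hand":0.1,"x":0,"y":0,"z":-0.2,"roll":0},{"hand":0.1,"x":0,"y":0,"z":-0.28,"roll":0},{"hand":0.1,"x":0,"y":0,"z":-0.32,"roll":0},{"hand":0.1,"x":0,"y":0,"z":-0.32,"roll":0},{"hand":0.1,"x":0,"y":0,"z":-0.32,"roll":0},{"hand":0.1,"x":0,"y":0,"z":-0.32,"roll":0}]'

```text
time: 22.7
tool_pos: [0.4749, -0.2956, 0.251]
tcp_rot: [-2.79, 1.443, 0.003]
wrist_force: [-1.1, 0.2, -0.8]
width: 0.45
grip_force: 0.0
```

```bash
python3 t.py
python3 - <<'E'
from h import *
st=bot.read_state(); im=cv2.cvtColor(read_camera('wrist'),cv2.COLOR_RGB2BGR); np.save('w8.npy',[st['tool_pos'],st['tcp_rot']])
cv2.imwrite('pics/w8.png',im)
C=cam('wrist',st); print(proj(C,(.4771,-.2958,.122)),proj(C,(.4122,-.2225,.105)))
E
```

```text
tz 0.031 q6 1.9241 turned 2.387 [-1.1  0.2 -0.8] [ 0.4749 -0.2956  0.251 ] -5.703412739421765e-05
[254.39039559 182.75979837] [263.66669348 259.69047426]
```

View pics/w8.png

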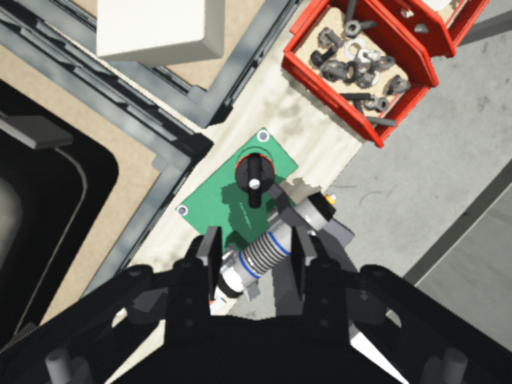

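The wing stands upright in the image, (255,155) to (254,207), and the arm leaves the knob about 45° behind it, out across the barrel near (300,220). That is one click. I'll check the ring positions, then hand in.

Run:
```python
from h import *
p,r=np.load('w8.npy'); C=cam('wrist',{'tool_pos':p,'tcp_rot':r}); im=cv2.imread('pics/w8.png'); hsv=cv2.cvtColor(im,cv2.COLOR_BGR2HSV)
X=np.array([.9759,-.2181]);Y=np.array([.2181,.9759]);O=np.array([.4512,-.2311]); W=[]
n,l,s,c=cv2.connectedComponentsWithStats(cv2.inRange(hsv,(100,120,60),(130,255,255)))
for i in range(1,n):
    if s[i,4]>20: w=onz(C,*c[i],.1)[:2]-O; W.append((w@X,w@Y)); print(s[i],w@X,w@Y)
ok=[w for w in W if abs(w[0]+.04)<.01 and abs(w[1])<.04]
if len(ok)>=2:
    from workcell import ticket; print(ticket.finish_job())
```

```text
[269 232  22  23  71] -0.03799613043881649 -0.024656565255352317
[239 251  20  27  77] -0.03437488603768556 0.023001489563199973
the job is handed in; nothing more can be done
None
```

The grinder is home in both clip pairs, the clamp arm lies across the barrel, the knob has clicked once and been let go, and the job is handed in; no verdict came back.

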